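# Set and lock the label edge guide

### The job

Get the label feed unit ready for the next label width: crank the handwheel until the pointer of the sliding edge guide stands at the middle of the little steel rider clamped on the scale. Then lock the screw by throwing the ball-ended lock lever all the way over, away from the robot, and leave everything else on the table where it is.

Things in the scene. Friction and masses are not known exactly. Their poses are not given: they have to be found in the camera images.
- feeder: grey base plate of the feed unit, 200 (x) by 450 (y) by 12 mm, fixed; origin on the table, 5 mm to +y of its middle. Along its y: handwheel gearbox at -150 mm, lock lever at 0, moving edge guide between 60 and 130 mm, fixed fence at 204 mm (guide and fence plates run along x, tops 70 mm above the table). A scale strip with 5 mm ticks lies along the robot-side edge, x = -85 mm.
- hub (a point): point on the handwheel's vertical axis, 125 mm above the table. The black handwheel, 116 mm across its rim, lies flat; the top of its rim is 95 mm and of its hub 93 mm above the table; it sits on a 90 by 90 mm gearbox.
- grip (a point): grip point of the upright crank handle on the handwheel's rim: a black cylinder 22 mm across and 55 mm tall (96 to 151 mm above the table), which spins freely on its pin; the point lies on its axis, 130 mm above the table. It goes round the hub in a level circle of 50 mm radius; cranking takes 2 to 3 N.
- wheel (a joint): handwheel angle in rad; grows as the wheel turns clockwise seen from above, and 2 pi of it (one turn) moves the edge guide 15 mm towards the fixed fence (the unit's +y); turning back moves it back. Range 0 to 29. It stays where it is left, and the screw cannot be driven by pushing the guide.
- pointer (a point): tip of the small dark pointer on the robot-side end of the moving edge guide (a plate 150 by 8 mm, 55 mm tall on a dark block), 24 mm above the table, reaching over the scale strip; it is in line with the middle of that plate's thickness and travels along the unit's y.
- rider: the set-mark: small fixed dark steel rider on the scale strip, 8 mm wide along the scale (y), 12 mm along x, 26 mm tall, thumb screw on the robot's side. Origin under its middle, 20 mm above the table, 10 mm nearer the robot than the pointer's tip; its axes are the unit's. The pointer is right when its y in this frame is 0. At the start the rider is 13 to 46 mm nearer the fence than the pointer.
- lock (a joint): lock lever angle in rad, 0 leaning towards the robot (unlocked; it starts at 0 to 0.15), 1.0 fully over away from the robot (the unit's +x, locked). Stiff: 2 to 5 N at the ball; it stays where it is left.
- lock_ball (a point): centre of the black ball, 24 mm across, at the end of the lock lever: 50 mm from the lever's pivot (axis along the unit's y at x = 0, y = 0, 52 mm above the table). It stands 96 mm above the table at both ends of its swing, 102 mm halfway, and moves from x = -24 to +24 mm in the unit's frame. The clamp under it is 56 mm tall.
- core: bystander: short cardboard roll core, 38 mm across and 75 mm tall, standing on the base near the fixed fence, origin under its middle
- label_roll: bystander: roll of white labels standing on end, 100 mm across, 75 mm tall, origin under its middle
- tape: bystander: clear roll of packing tape lying flat, 90 mm across, 48 mm tall, origin under its middle
- driver: bystander: screwdriver 190 mm long, lying on the table on the robot's side of the unit, origin under its middle
- scanner: bystander: hand-held scanner 140 mm long, 45 mm tall, lying on the table, origin under its middle
- stapler: bystander: black stapler 150 mm long, 47 mm tall, origin under its middle
- mug: bystander: white mug, 80 mm across, 95 mm tall, handle at one side, origin under its middle

How it is judged (in metres and radians):
On the way, in this order (a step that is already met when the one before it is completed fails the run):
1. the pointer stands at the rider (y of pointer in the frame of rider between -0.003 and 0.003 m and value of joint lock below 0.4 rad), for 0.2 s.
2. the lock lever is all the way over (value of joint lock above 0.85 rad), for 0.2 s.
At the end, for the whole second after the job is handed in: the guide's pointer is within 3 mm of the rider's middle along the scale, the lock lever is thrown over (0.85 of 1.0 rad or more), and the handwheel is at rest (y of pointer in the frame of rider between -0.003 and 0.003 m and value of joint lock above 0.85 rad and velocity of joint wheel between -0.1 and 0.1 rad/s); the robot touches nothing.
It fails at once if a bystander was moved more than 40 mm (distance of any of core, label_roll, tape, driver, scanner, stapler, mug from where it was at the start of the episode above 0.04 m).
It also fails if it takes over 64 s, if anything falls off the work surface, if the arm or the gripper's body presses on something with over 40 N, if the wrist force passes 120 N, or if a joint passes its speed limit or range.

### The arm

A 6-joint arm with a two-finger parallel gripper is mounted at the origin on the work surface. World frame = base frame: x ahead of the robot, y to its left, z up, the work surface at z = 0. Lengths are in m, angles in degrees, forces in N, time in s.
With the tool pointing down it reaches from about 0.375 to 0.75 m from the base axis. Payload 9 kg.
Tool frame: the origin (TCP) lies where the fingers leave the gripper's body, on its centre line; the fingertips stand 73 mm ahead of it and the grasp point (between the pads) lies 54 mm ahead of it (robot.tip_reach is the distance from the TCP to the fingertips, in m); z points along the fingers, y is the line along which they close (so a half turn about z gives the same grasp; the last joint's range is limited). The gripper opens to 85 mm and grips with 20 to 120 N. Pads are 22 mm wide; open, the fingers measure 114 mm over their backs; the gripper's body (76 mm by 85 mm) begins 54 mm behind the grasp point. The pads swing forward as they close: fully open they stand 13 mm farther back than shut.
Start: joints at [-86.27, 5.964, 5.575, 89.605, 0, 77.527], TCP at [0.167, -0.576, 0.304] pointing down, gripper open.
Joint ranges: [-171.21, 171.21], [-48.23, 106.86], [-62.78, 66.21], [-105.2, 120.99], [-86.42, 89.51], [-180, 180]. Speed limits (degrees/s): [127.2, 127.2, 147.25, 180, 180, 180].

### API

Orientations are given as [roll, pitch, yaw] about the fixed x, y, z axes, in that order (R = Rz(yaw) Ry(pitch) Rx(roll)).
In Python, from plant import robot gives the robot as it stands. Calls block until the motion is done:
- robot.move_pose(position, orientation): joint-space move of the TCP to a pose.
- robot.line_to(position, vel=0.15, rotation=None, guard=None): straight line of the TCP; rotation=None keeps the orientation; vel is the mean speed in m/s. With guard (N) it stops when the force on the tool has changed by that much, and returns True; else False.
- robot.goto_joints(angles): joint-space move.
- robot.set_gripper(opening): finger opening in m; the grip force is fixed at half the most; returns when the fingers have stopped.
- robot.pause(seconds).
- robot.ik(position, orientation): joint angles nearest the present ones, or None.
- robot.observe(): the state.
- robot.grab_frame(name): name is "side" or "top" or "wrist"; returns the picture (480x640x3 uint8, blue, green, red); there is no depth.
- robot.get_calibration(name): a dict with "vertical_fov" (degrees; the focal length in pixels is half the picture's height over the tangent of half this angle, whatever the lens; pixels are square), "cx", "cy" (the principal point, pixels), "rvec" (rotation vector, rad) and "tvec" (3), from world to camera coordinates, as OpenCV has them. Camera axes: x right, y down, z forward; pixel columns grow to the right and rows downward; lengths in m; the calibration is good to about 2 mm. A picture is of the moment at which its call begins: read the wrist's pose just before it. get_calibration takes no time and is no camera call; for the wrist camera it gives the pose at the moment of the call.
A pose or a line that the arm cannot do raises robot.IKError and nothing moves.
- robot.job_done(): hands the job in; it is judged then, once.
The state is a dict: "time": time; "q": joint angles; "qvel": joint speeds; "joint_torque": joint torques, N m; "tool_pos": TCP position; "tcp_rot": TCP orientation; "ft_force": force on the tool from outside, world axes, zero at the start; "torque": the same for the moment, N m; "gripper_width": finger opening in m; "gripper_force": force on a finger pad.
Only numpy, scipy, OpenCV 4.12 (cv2) and the standard library are available. Lean on these libraries where they do the work, as an engineer would, in place of code of your own. Each camera call takes 0.05 s, during which the arm holds its last target. There are 200 camera calls.

## Working session

There is one attempt and no reset: what is moved stays moved. The work goes in short steps, each a Python script; the robot and the scene stay as the last script left them, time stands still between calls to the robot, and variables do not carry over. Pictures are saved under pics/ and viewed, at most 10 in all, crops included, and the job is handed in when it is done.

```bash
mkdir -p pics; ls; python3 - <<'E'
from plant import robot
import cv2
for n in("top","side"):
    cv2.imwrite(f"pics/{n}0.png",robot.grab_frame(n)); c=robot.get_calibration(n); print(n,c)
print(robot.observe()["time"], robot.observe()["tcp_rot"])
E
```

```text
pics
top {'vertical_fov': 51.40692103798604, 'cx': 316.32454894490235, 'cy': 241.41891286396879, 'rvec': array([ 2.11736423, -2.10692925,  0.21606781]), 'tvec': array([0.08784484, 0.57948465, 0.9966833 ])}
side {'vertical_fov': 43.90281494163939, 'cx': 319.1236246306721, 'cy': 242.5716064183853, 'rvec': array([ 2.32977837, -0.24867867,  0.07771454]), 'tvec': array([-0.50172523,  0.22990889,  0.90711926])}
0.1 [-1.79931580e+02 -1.37564838e-02  1.62015328e+01]
```

View pics/top0.png

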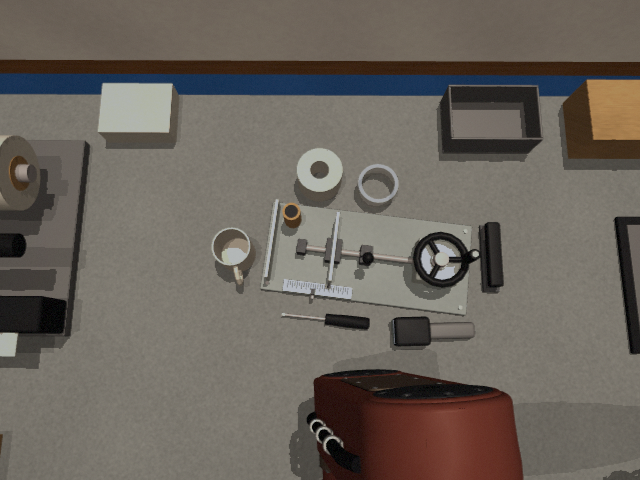

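View pics/side0.png

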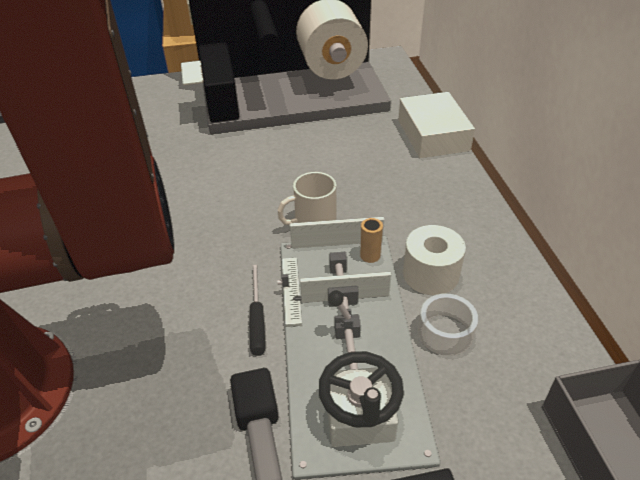

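The top view shows the plate corners at about (277,200), (472,226), (467,314) and (262,290). The hub is at (441,259), the handle top at (474,255), the ball at (368,258) and the rider near (312,294). The side view confirms the layout, with the stapler just to -y of the wheel.

```bash
cat > h.py <<'E'
import numpy as np, cv2
from scipy.spatial.transform import Rotation as R
from plant import robot
def px2w(c,uv,z):
    f=240/np.tan(np.radians(c["vertical_fov"]/2)); M=cv2.Rodrigues(c["rvec"])[0]
    o=-M.T@c["tvec"]; d=M.T@np.array([(uv[0]-c["cx"])/f,(uv[1]-c["cy"])/f,1])
    return o+d*(z-o[2])/d[2]
def w2px(c,p):
    f=240/np.tan(np.radians(c["vertical_fov"]/2)); q=cv2.Rodrigues(c["rvec"])[0]@np.array(p)+c["tvec"]
    return f*q[:2]/q[2]+[c["cx"],c["cy"]]
E
python3 - <<'E'
from h import *
np.set_printoptions(precision=4,suppress=True)
c=robot.get_calibration("top")
for n,uv,z in[("TL",(277,200),.012),("TR",(472,226),.012),("BR",(467,314),.012),("BL",(262,290),.012),("hub",(441,259),.093),("handle",(474,255),.151),("ball",(368,258),.1),("rider",(312,293),.026),("stapler",(490,222),.047),("stapler2",(493,290),.047),("core",(292,212),.087)]:
    print(n,px2w(c,uv,z))
s=robot.get_calibration("side")
for n,uv,z in[("hub",(361,386),.093),("handle",(372,394),.151),("ball",(336,298),.1)]: print(n,px2w(s,uv,z))
w=robot.get_calibration("wrist"); M=cv2.Rodrigues(w["rvec"])[0]; print("wristcam",-M.T@w["tvec"],M, w["vertical_fov"]); o=robot.observe(); print(o["tool_pos"],R.from_euler("xyz",o["tcp_rot"],degrees=True).as_matrix())
E
```

```text
TL [0.6841 0.18   0.012 ]
TR [ 0.6258 -0.2562  0.012 ]
BR [ 0.4311 -0.2341  0.012 ]
BL [0.4806 0.2083 0.012 ]
hub [ 0.5368 -0.1633  0.093 ]
handle [ 0.5348 -0.2125  0.151 ]
ball [ 0.5369 -0.0141  0.1   ]
rider [0.4732 0.0995 0.026 ]
stapler [ 0.6264 -0.2845  0.047 ]
stapler2 [ 0.4792 -0.2811  0.047 ]
core [0.6359 0.1418 0.087 ]
hub [ 0.5374 -0.1651  0.093 ]
handle [ 0.5367 -0.2139  0.151 ]
ball [ 0.5378 -0.0133  0.1   ]
wristcam [ 0.2383 -0.5558  0.3743] [[ 0.279  -0.9603 -0.0026]
 [-0.92   -0.2681  0.286 ]
 [-0.2753 -0.0774 -0.9582]] 58.96148456752465
[ 0.1674 -0.5759  0.3032] [[ 0.9603  0.279  -0.0001]
 [ 0.279  -0.9603  0.0012]
 [ 0.0002 -0.0012 -1.    ]]
```

```bash
python3 - <<'E'
from h import *
np.set_printoptions(precision=4,suppress=True)
robot.move_pose([.41,.09,.21],[180,0,-7])
c=robot.get_calibration("wrist"); im=robot.grab_frame("wrist"); cv2.imwrite("pics/w1_full.png",im); np.save("w1.npy",c,allow_pickle=True)
u,v=w2px(c,[.473,.0995,.026]); print(u,v,robot.observe()["time"],robot.observe()["q"])
x0=int(np.clip(u-130,0,380));y0=int(np.clip(v-100,0,280)); print(x0,y0)
cv2.imwrite("pics/w1.png",cv2.resize(im[y0:y0+200,x0:x0+260],None,fx=3,fy=3,interpolation=cv2.INTER_CUBIC))
E
```

```text
293.77159579669484 136.63569332327688 3.8583 [  -5.6274  -26.9527  -33.4791   83.4744   -0.0013 -178.5894]
163 36
```

View pics/w1.png

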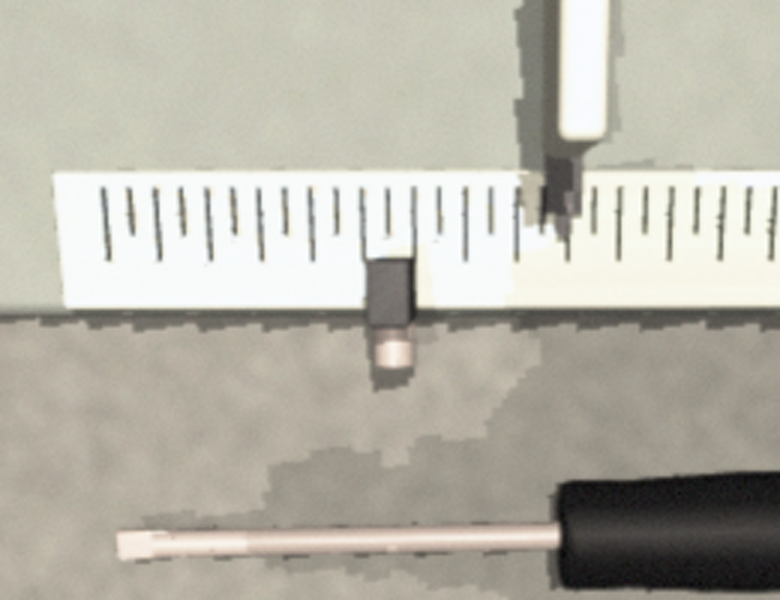

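View pics/w1_full.png

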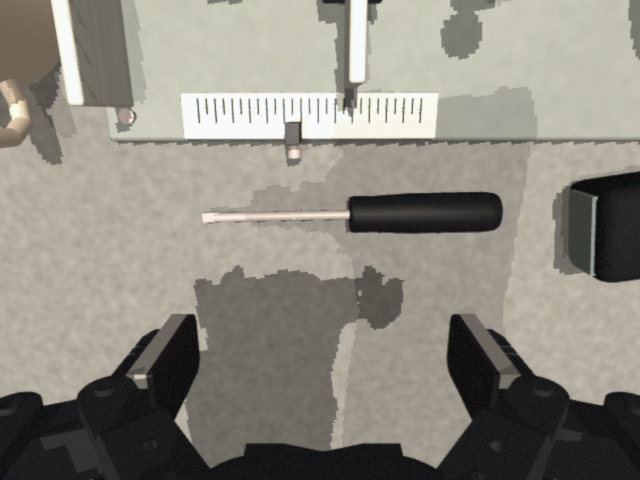

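The crop shows the rider top spanning x 368–413 (mid 391, y≈290). The guide plate's top end is at x 560–607 (mid 583, y≈135), and the pointer tip is near (563,214). The tick scale puts the strip at about 20 mm height, so the rider top is at about 46 mm.

```bash
python3 - <<'E'
from h import *
np.set_printoptions(precision=4,suppress=True)
c=np.load("w1.npy",allow_pickle=True).item(); g=lambda x,y,z:px2w(c,(163+(x+.5)/3-.5,36+(y+.5)/3-.5),z)
e=g(770,171,.02)-g(55,172,.02); print("strip len",np.linalg.norm(e),"yaw",np.degrees(np.arctan2(e[0],-e[1]))*-1)
t=g(771,220,.02)-g(107,220,.02); print("26 ticks",np.linalg.norm(t))
yaw=np.radians(-7); Y=np.array([-np.sin(yaw),np.cos(yaw),0])
r=g(391,290,.046); p=g(563,212,.024); pl=g(583,135,.07)
print("rider",r,"pointer",p,"plate",pl, "dy ptr",(r-p)@Y,"dy plate",(r-pl)@Y)
print("dy rider foot via tick",(g(391,258,.046)-g(363,240,.02))@Y,(g(391,258,.046)-g(516,240,.02))@Y, "plate to tick516", (g(516,240,.02)-pl)@Y)
E
```

```text
strip len 0.1385433516115504 yaw 6.970905204196675
26 ticks 0.12999043222524223
rider [0.4761 0.0981 0.046 ] pointer [0.4858 0.0648 0.024 ] plate [0.4963 0.0634 0.07  ] dy ptr 0.03185916996774064 dy plate 0.0320081682884871
dy rider foot via tick -0.007242723551371511 0.022839192921869703 plate to tick516 0.009053933652064363
```

```bash
python3 - <<'E'
from h import *
np.set_printoptions(precision=4,suppress=True)
h=np.array([.536,-.213]); rot=[180,0,173]
print(robot.ik([*h,.187],rot))
robot.move_pose([*h,.27],rot)
print("guard",robot.line_to([*h,.187],vel=.12,guard=15))
robot.set_gripper(.045); print(robot.observe()["ft_force"])
robot.set_gripper(.015); robot.pause(.2); o=robot.observe(); print(o["time"],o["gripper_width"],o["gripper_force"],o["ft_force"],o["torque"],o["tool_pos"],o["q"])
c=robot.get_calibration("side"); cv2.imwrite("pics/s2.png",cv2.resize(robot.grab_frame("side")[280:480,240:500],None,fx=2.5,fy=2.5))
E
```

```text
[-34.6575   2.5526 -10.1505  77.2969   0.     -27.6575]
guard False
[-0.7903  0.0076  0.0031]
7.9583 0.020602450307897383 59.1716068983078 [-0.7186 -5.316   1.0529] [-0.981   0.1233  0.0536] [ 0.5361 -0.2141  0.1874] [-34.7037   2.544  -10.1151  77.2529  -0.0973 -27.6587]
```

View pics/s2.png

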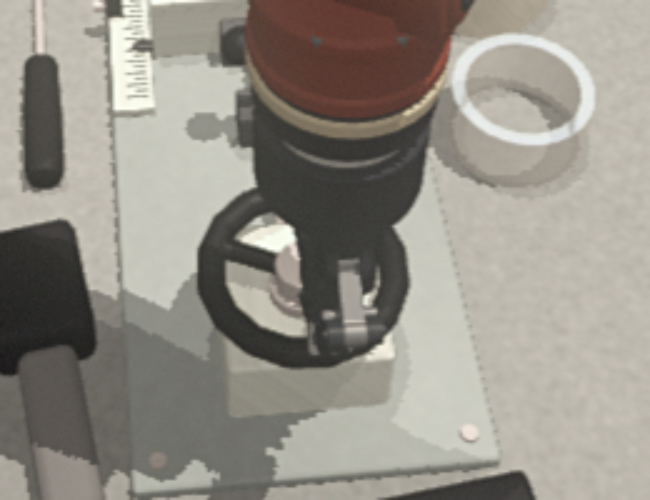

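The handle is held between the pads (width 20.6 mm, grip 59 N), with the arm just a few newtons off centre. I'll crank now.

```bash
cat > crank.py <<'E'
from h import *
def crank(turns,hub,z=.187,vel=.12,n=24):
    p=robot.observe()["tool_pos"]; a0=np.arctan2(p[1]-hub[1],p[0]-hub[0]); fm=0; F=[]
    k=max(1,int(np.ceil(abs(turns)*n)))
    for i in range(1,k+1):
        a=a0-2*np.pi*turns*i/k
        robot.line_to([hub[0]+.05*np.cos(a),hub[1]+.05*np.sin(a),z],vel=vel)
        o=robot.observe(); F.append([a,*o["ft_force"]])
        if np.linalg.norm(o["ft_force"])>45: print("STOP",i,o["ft_force"]); break
    F=np.array(F); o=robot.observe(); q=o["tool_pos"]
    print("t",o["time"],"n",len(F),"of",k,"ang0",np.degrees(a0),"ang",np.degrees(np.arctan2(q[1]-hub[1],q[0]-hub[0])),"r",np.hypot(*(q[:2]-hub)),"w",o["gripper_width"])
    return F
E
python3 - <<'E'
from crank import *
np.set_printoptions(precision=2,suppress=True)
F=crank(1.0,np.array([.5368,-.1641])); print(F[::2]); print(F[:,1:].mean(0))
E
```

```text
t 14.2083 n 24 of 24 ang0 -90.81586582880374 ang -92.08817812533057 r 0.050273926121469005 w 0.020665713140869176
[[-1.85 -1.62 -0.78  4.45]
 [-2.37 -6.28 -2.96  5.88]
 [-2.89 -7.97  0.09  8.11]
 [-3.42 -5.54  4.37  7.4 ]
 [-3.94 -1.29  3.46  6.64]
 [-4.46  0.93  1.78  4.91]
 [-4.99  1.38  0.15  4.82]
 [-5.51  0.33 -1.52  5.2 ]
 [-6.04  0.12 -3.12  5.79]
 [-6.56 -0.91 -2.1   6.55]
 [-7.08 -1.6  -0.49  6.94]
 [-7.61 -2.33 -0.09  6.82]]
[-2.16 -0.16  6.09]
```

```bash
python3 - <<'E'
from crank import *
F=crank(1.122,np.array([.5368,-.1641])); print(np.abs(F[:,1:]).max(0))
p=robot.observe()["tool_pos"]
robot.set_gripper(.05); robot.line_to([p[0],p[1],.25],vel=.2)
robot.move_pose([.43,.075,.21],[180,0,-7])
c=robot.get_calibration("wrist"); im=robot.grab_frame("wrist"); np.save("w2.npy",c,allow_pickle=True)
u,v=w2px(c,[.476,.098,.046]); x0=int(np.clip(u-100,0,440));y0=int(np.clip(v-75,0,330)); print(x0,y0,robot.observe()["time"])
cv2.imwrite("pics/w2.png",cv2.resize(im[y0:y0+150,x0:x0+200],None,fx=4,fy=4,interpolation=cv2.INTER_CUBIC))
E
```

```text
t 21.1917 n 27 of 27 ang0 -92.08817812533057 ang -137.19671098886369 r 0.050641812450901866 w 0.020638572199065567
[2.98736032 2.6342638  8.90829403]
171 97 25.1417
```

View pics/w2.png

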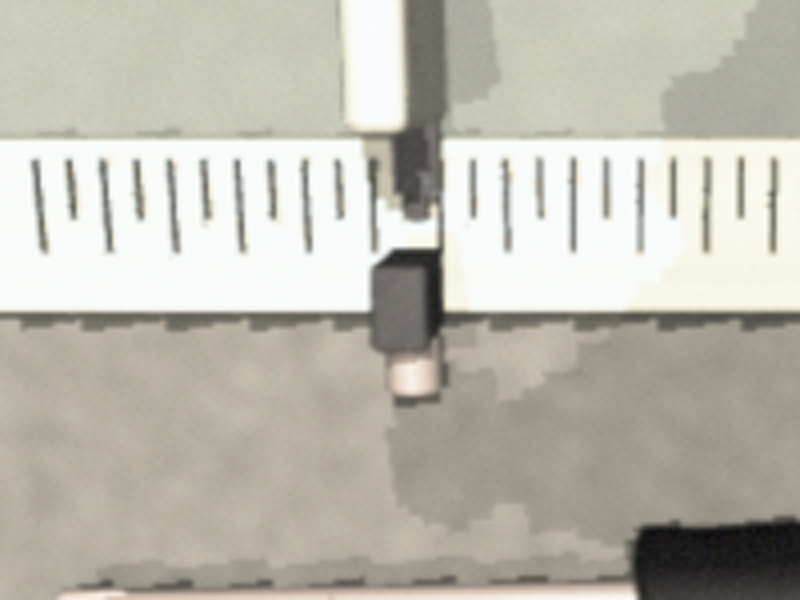

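The rider top is at x 373–427 (mid 400, y≈306). The plate top is at x 345–408 (mid 376, y≈128), and the pointer tip at about (417,214). I'll check this numerically, then throw the lever only if the offset is within 1.5 mm.

```bash
python3 - <<'E'
from h import *
import sys
np.set_printoptions(precision=4,suppress=True)
c=np.load("w2.npy",allow_pickle=True).item(); g=lambda x,y,z:px2w(c,(171+(x+.5)/4-.5,97+(y+.5)/4-.5),z)
yaw=np.radians(-7); X=np.array([np.cos(yaw),np.sin(yaw),0]); Y=np.array([-np.sin(yaw),np.cos(yaw),0])
r=g(400,306,.046); p=g(417,213,.024); pl=g(376,128,.07); d=np.array([(p-r)@Y,(pl-r)@Y]); print(r,p,pl,d)
if abs(d.mean())>.0015: sys.exit("adjust")
O=np.array([.5551,-.0152,0]); P=lambda x,z:O+X*x+[0,0,z]
rot=[180,0,173]
robot.set_gripper(0)
robot.move_pose(P(-.085,.21),rot)
print("down",robot.line_to(P(-.085,.158),guard=10))
print("push",robot.line_to(P(.006,.158),vel=.05,guard=25)); o=robot.observe(); print(o["ft_force"],(o["tool_pos"]-O)@X,o["time"])
robot.line_to(P(-.085,.158)); robot.line_to(P(-.085,.25))
robot.move_pose([.43,-.17,.3],rot)
cv2.imwrite("pics/s3.png",cv2.resize(robot.grab_frame("side")[200:400,220:480],None,fx=3,fy=3)); print(robot.observe()["time"])
E
```

```text
[0.4759 0.0986 0.046 ] [0.4866 0.097  0.024 ] [0.5001 0.0948 0.07  ] [-0.0003 -0.0008]
down False
push False
[-20.0621   1.1697   8.1069] 0.002950463968112798 30.9167
33.2333
```

View pics/s3.png

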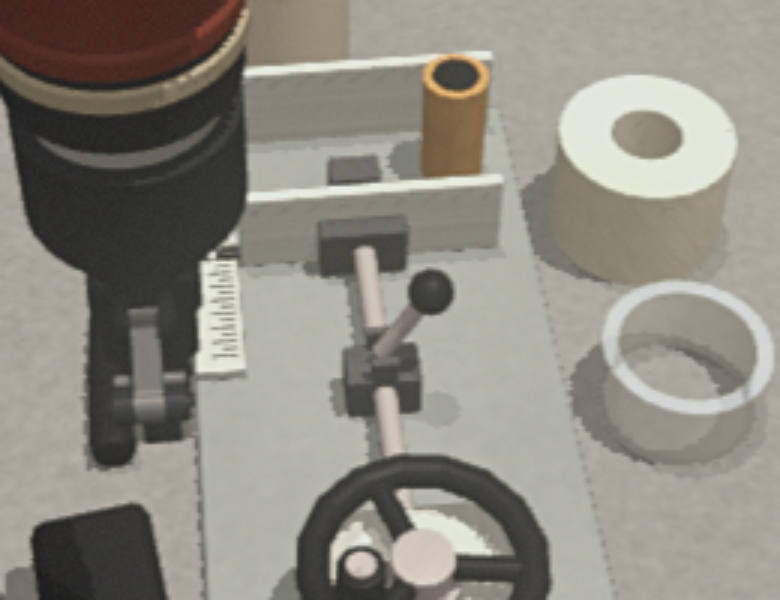

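The lever now leans away from the robot, with the ball at about (432,292) in the crop. I'll check its position and hand in.

```bash
python3 - <<'E'
from h import *
b=px2w(robot.get_calibration("side"),(364,297.3),.096); y=np.radians(-7)
x=(b-[.5551,-.0152,0])@[np.cos(y),np.sin(y),0]; print(b,x)
if x>.019: print(robot.job_done())
E
```

```text
[ 0.58031776 -0.0179149   0.096     ] 0.02536064985563282
the job is handed in; nothing more can be done
None
```

The job is handed in: the pointer measured 0.3–0.8 mm from the rider's middle (limit 3 mm), the lock lever is fully over, and no bystander was touched as far as the forces and final view show. The arm finished clear of the unit at about 33 s of the 64 s allowed.

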